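# Hold the ticket clip open over the price card's edge

### The job

Pick up the big spring clip by its two tails, squeeze it wide open in the air and bring its gaping jaws around the free side edge of the standing price card, on the upper half of that edge, one jaw in front and one behind with neither touching the card. Finish holding it there, squeezed open and still, so that I can slip the new offer ticket in before it is let close. Do not knock over or push the card stand away, and leave the jars, bottle and scoop where they are.

Things in the scene. Friction and masses are not known exactly. Their poses are not given: they have to be found in the camera images.
- clip: Right half of a black plastic peg-type spring clip with steel pin and coil; whole clip 42 g, 93 mm long, 24 mm wide, lying on its side, pivot axis upright. Origin: on the pivot axis at the underside. Closed, +x is the centreline to the jaws (end 47 mm off), -x to the finger tails (46 mm off), y to the left half, z up. Opening turns this x off the centreline by half the jaw angle, clockwise from above.
- tails (a point): Where to squeeze: on the centreline of the closed clip between its two tails, 30 mm behind the pivot, mid-width (12 mm above the counter at the start). Axes as clip. The tails are flat bars 4 mm thick, each leaning 0.25 rad outward: here 33 mm over their outer faces, 41 mm at the ends. A finger goes outside each tail, closing along y; squeezed fully they are parallel, about 18 mm over all.
- jaw (a joint): Angle between the clip's halves beyond closed, rad: 0 closed (lips touching), 0.5 fully open at the stop (22 mm between the lips). A spring closes it: at 30 mm behind the pivot each tail takes about 3.4 N to start opening and about 8 N to stay fully open; 15 to 25 N of grip holds it firmly at the stop.
- tip_left (a point): Inner edge of the left jaw's lip, 45.5 mm ahead of the pivot, halfway up the clip's 24 mm width. It meets tip_right when closed; fully open the two stand 22 mm apart, and midway between them is the clip's centreline.
- tip_right (a point): The same point on the right jaw's lip (the half that is clip).
- stand: Flag-type price-card stand, loose, 0.75 kg: round dark steel foot 110 mm across, 10 mm high, a 10 mm square post up its middle to 171 mm, and a stiff white card 3 mm thick, held by the post along one side only. Origin: centre of the foot's underside. The card stands in the plane x = 0, from the post to its free side edge at y = -125 mm, 75 to 165 mm above the counter.
- card_edge (a point): Point on the card's free side edge, in the middle of its thickness, 25 mm below the card's top corner and 140 mm above the counter. Axes as those of stand: +y points from the free edge along the card to the post, x is square to the card.
- jar_a: Dark jar with white lid, 70 mm across, 105 mm high, upright, no label; bystander. Origin: centre of its underside.
- jar_b: Dark jar with white lid and paper label, 70 mm across, 105 mm high, upright; bystander. Origin: centre of its underside.
- bottle: Amber bottle with black cap, 60 mm across, 200 mm high, upright; bystander. Origin: centre of its underside.
- scoop: Steel goods scoop, a trough 85 mm square and 32 mm high with a wooden handle to +y, 170 mm long in all; lying on the counter; bystander. Origin: centre of the trough's underside.
There are look-alikes about, which are no part of the job. What is meant by the stand is not pink, and is the smaller of those in its own colour. Of the things that look like the clip, take the one that is farthest to the robot's right at the start.

How it is judged:
On the way:
1. the clip is held up in the air, squeezed wide open (jaw above 0.32 rad) (height (world z) of clip above 0.05 m and value of joint jaw above 0.32 rad and contact force between the fingers and clip above 3 N), for 0.2 s.
At the end, for the whole second after the job is handed in: Clip held still in the air by the fingers, open over 0.32 rad; lips either side of the card, over 4 mm from its mid-plane, 5 to 34 mm past its free edge, pivot outside, 10 to 48 mm below the card's top; clip touches neither card nor stand (0.3 N); stand upright, moved under 30 mm (((x of tip_left in the frame of card_edge above 0.004 m and x of tip_right in the frame of card_edge below -0.004 m) or (x of tip_right in the frame of card_edge above 0.004 m and x of tip_left in the frame of card_edge below -0.004 m)) and y of tip_left in the frame of card_edge between 0.005 and 0.034 m and z of tip_left in the frame of card_edge between -0.023 and 0.015 m and y of tip_right in the frame of card_edge between 0.005 and 0.034 m and z of tip_right in the frame of card_edge between -0.023 and 0.015 m and y of clip in the frame of card_edge below -0.004 m and value of joint jaw above 0.32 rad and contact force between the fingers and clip above 3 N and height (world z) of clip above 0.08 m and contact force between clip and stand below 0.3 N and linear speed of clip below 0.03 m/s and angle between stand's own z axis and vertical below 0.06 rad and height (world z) of stand below 0.01 m and distance of stand from where it was at the start of the episode below 0.03 m); the arm keeps its last pose, push and grip.
It fails at once if the card stand is knocked over or pushed away (tilted over 0.2 rad or shifted over 30 mm) (angle between stand's own z axis and vertical above 0.2 rad or distance of stand from where it was at the start of the episode above 0.03 m).
It fails at once if a jar, the bottle or the scoop is moved over 20 mm (distance of any of jar_a, jar_b, bottle, scoop from where it was at the start of the episode above 0.02 m).
It also fails if it takes over 37 s, if anything falls off the work surface, if the arm or the gripper's body presses on something with over 40 N, if the wrist force passes 120 N, or if a joint passes its speed limit or range.

### The arm

A 6-joint arm with a two-finger parallel gripper is mounted at the origin on the work surface. World frame = base frame: x ahead of the robot, y to its left, z up, the work surface at z = 0. Lengths are in m, angles in rad, forces in N, time in s.
With the tool pointing down it reaches from about 0.375 to 0.975 m from the base axis. Payload 3.8 kg.
Tool frame: the origin (TCP) lies on the centre line of the jaws, within the pads' length; the fingertips stand 14 mm ahead of it and the grasp point (between the pads) lies 5 mm behind it; z points along the fingers, y is the line along which they close (so a half turn about z gives the same grasp; the last joint's range is limited). The gripper opens to 85 mm and grips with 20 to 120 N. Pads are 22 mm wide; open, the fingers measure 114 mm over their backs; the gripper's body (76 mm by 85 mm) begins 54 mm behind the grasp point. The pads swing forward as they close: fully open they stand 13 mm farther back than shut.
Start: joints at [-1.25, 0.264, 1.604, -0, 1.274, -0.037], TCP at [0.236, -0.632, 0.245] pointing down, gripper open.
Joint ranges: [-2.63, 2.63], [-0.94, 2.18], [0.31, 2.57], [-1.31, 4.45], [0, 2.66], [-2.55, 2.55]. Speed limits (rad/s): [2.57, 2.57, 3.14, 3.14, 3.14, 3.14].

### API

Orientations are given as a rotation vector (axis times angle).
In Python, from workcell import bot, eyes, spot_in gives the robot as it stands.
- The arm moves only by the tool carry_out, never from a script. Its argument "series" is text: rows parted by semicolons, each of 4 numbers parted by spaces: the shift along the world's x, y, z in m, then the turn about the world's z in degrees. In form: tx ty tz roll; .... A call has 1 to 20 rows; each row shifts and turns the commanded pose from where the row before left it; what a row does not reach is not made up. A row lasts 1/8 s, in which the tool goes at most 62.5 mm and 10.7 degrees, less where a joint would pass 70% of its speed; a pose out of reach is approached as far as the arm can. A call is refused whole if a number of a shift passes 0.0625 or a number of a turn 10.7, either way. A call with a gripper value outside its range is refused whole. "jaw" is the gripper command: -1 is shut, 1 is fully open, values between are in proportion, set as the call begins (left out, the last holds). The fingers move at their own pace and stop on an object; "grip_force" is the grip in N (left out, the last holds). Time passes only in rows, so rows that do not move let the fingers close. It gives the time, the measured TCP pose, the force, the opening and the grip force at its end, in the units of the state.
- bot.read_state(): the state, without advancing time (a new reading comes with each control period).
- eyes.read_camera(name): name is "scene" or "side" or "wrist"; returns (picture, depth): 420x560x3 uint8, blue, green, red; 420x560 float32, m along the optical axis (not along the pixel's ray), 0 where there is no reading.
- eyes.get_calibration(name): a dict with "K" (3x3 intrinsics, pixels), "position" and "rotation" of the camera in the world; the wrist camera has in their place "T_tool_cam" (4x4, takes a point from camera to tool coordinates, whose origin is the TCP and whose axes are the flange's). Camera axes: x right, y down, z forward; pixel columns grow to the right and rows downward; lengths in m; the calibration is good to about 2 mm. A picture is of the moment at which its call begins: read the wrist's pose just before it. get_calibration takes no time and is no camera call.
- bot.finish_job(): hands the job in; it is judged then, once.
Trained networks look in the newest picture that a camera, given by its name, has taken for a name from the list of things; names that differ only in an ending like _2 or _b are one class to them, and where a whole thing is asked for, a point or a joint stands for the part that bears it (a point fixed in the world has none). Each returns a list of dicts, best first, with "score" (0 to 1); they miss things now and then, are a little off and sometimes report something else, mostly with a low value. They report only what shows in the picture. A call takes as long as a camera call. They do not tell look-alikes from the thing itself.
- spot_in(camera, target): "rect" ([centre column, centre row, width, height] in pixels, round what is visible of it).
The state is a dict: "time": time; "q": joint angles; "joint_vel": joint speeds; "joint_torque": joint torques, N m; "tool_pos": TCP position; "tcp_rot": TCP orientation; "wrist_force": force on the tool from outside, world axes, zero at the start; "torque": the same for the moment, N m; "width": opening from 0.0 (shut) to 1.0 (fully open); "grip_force": force on a finger pad.
Only numpy, scipy, OpenCV 4.12 (cv2) and the standard library are available. Lean on these libraries where they do the work, as an engineer would, in place of code of your own. Each camera call takes 0.05 s, during which the arm holds its last target. There are 200 camera calls.

## Working session

There is one attempt and no reset: what is moved stays moved. The work goes in short steps, Python scripts to look and compute and a tool call to move; the robot and the scene stay as the last step left them, time stands still between calls to the robot, and variables do not carry over. Pictures are saved under pics/ and viewed, at most 10 in all, crops included, and the job is handed in when it is done.

Besides the shell and the picture viewer there is one more tool, called after "Call:" as name(argument=value, ...) on one line, values as JSON. carry_out: Moves the arm, as the interface text tells. Its arguments: {"type":"object","properties":{"series":{"type":"string"},"jaw":{"type":"number"},"grip_force":{"type":"number"}},"required":["series"]}

```bash
mkdir -p pics
cat > h.py <<'E'
import numpy as np, cv2
from scipy.spatial.transform import Rotation as R
from workcell import bot, eyes, spot_in
def cam(name):
    s=bot.read_state(); im,d=eyes.read_camera(name); c=eyes.get_calibration(name); K=np.array(c["K"])
    if name=="wrist":
        T=np.eye(4);T[:3,:3]=R.from_rotvec(s["tcp_rot"]).as_matrix();T[:3,3]=s["tool_pos"]; T=T@np.array(c["T_tool_cam"])
    else:
        T=np.eye(4);r=np.array(c["rotation"]);T[:3,:3]=r if r.shape==(3,3) else R.from_rotvec(r).as_matrix() if r.size==3 else R.from_quat(r).as_matrix();T[:3,3]=c["position"]
    v,u=np.mgrid[:420,:560]
    P=np.stack([(u-K[0,2])/K[0,0]*d,(v-K[1,2])/K[1,1]*d,d],-1)@T[:3,:3].T+T[:3,3]
    P[d==0]=np.nan
    return im,d,P,K,T
E
python3 - <<'E'
from h import *
print(bot.read_state())
ims=[]
for n in ("scene","side"):
    im,d,P,K,T=cam(n); cv2.imwrite(f"pics/{n}0.png",im); np.save(n+"P.npy",P); cv2.imwrite(n+"raw.png",im)
    print(n,T[:3,3].round(2),K[0,0])
    for t in ("clip","stand","jar_a","bottle","scoop"):
        for r in spot_in(n,t):
            c=np.array(r["rect"]); u,v=c[:2].astype(int)
            print(n,t,round(r["score"],2),c.round(),P[np.clip(v,0,419),np.clip(u,0,559)].round(3))
E
```

```text
{'time': 0.0, 'q': array([-1.24989530e+00,  2.64786418e-01,  1.60539447e+00,  3.87717040e-05,
        1.27369853e+00, -3.69057228e-02]), 'joint_vel': array([ 1.58323589e-04, -1.64349765e-03, -4.94386392e-04,  6.78155254e-04,
       -2.49314071e-04,  1.17304340e-05]), 'joint_torque': array([ 1.35591985e-03, -5.15116167e+01, -3.67305493e+01,  1.58924595e-04,
        1.29567058e-02,  2.46363902e-05]), 'tool_pos': array([ 0.23618138, -0.63157454,  0.24392853]), 'tcp_rot': array([-3.08922142e+00, -5.58626795e-01,  4.50395409e-04]), 'wrist_force': array([-0.56135922,  0.68990318, -0.51721353]), 'torque': array([ 0.01209145,  0.04123286, -0.02375984]), 'grip_force': 0.0, 'width': 1.001840517362687}
scene [1.51 0.09 1.37] 526.9461002725897
scene clip 0.78 [228. 234.  32.  15.] [ 0.51  -0.125  0.028]
scene clip 0.73 [272. 266.  37.  12.] [0.618 0.018 0.012]
scene stand 0.94 [344. 171.  71.  63.] [0.309 0.236 0.121]
scene stand 0.61 [320. 247.  56.  53.] [ 0.525  0.166 -0.002]
scene stand 0.56 [434. 191.  46.  48.] [0.278 0.558 0.01 ]
scene jar_a 0.89 [282. 304.  21.  40.] [0.799 0.06  0.102]

[... 174 characters left out ...]
.127  0.022]
scene scoop 0.79 [283. 220.  30.  48.] [0.426 0.043 0.004]
side [ 0.28 -1.33  1.08] 528.8157609003179
side clip 0.67 [284. 265.  17.  27.] [ 0.505 -0.121  0.018]
side clip 0.65 [354. 212.  19.  38.] [0.764 0.023 0.078]
side clip 0.5 [309. 234.  13.  26.] [0.613 0.008 0.025]
side stand 0.74 [286. 192.  31.  54.] [0.572 0.208 0.066]
side stand 0.58 [211. 178.  34.  78.] [0.316 0.247 0.128]
side stand 0.57 [204. 145.  27.  36.] [0.31  0.581 0.083]
side jar_a 0.59 [374. 250.  25.  38.] [ 0.765 -0.176  0.08 ]
side jar_a 0.56 [353. 212.  20.  36.] [0.765 0.036 0.072]
side bottle 0.67 [342. 327.  28.  68.] [ 0.574 -0.491  0.124]
side scoop 0.55 [252. 231.  53.  24.] [0.434 0.079 0.006]
```

```bash
ls; ls pics
```

```text
h.py
pics
sceneP.npy
sceneraw.png
sideP.npy
sideraw.png
scene0.png
side0.png
```

View pics/scene0.png

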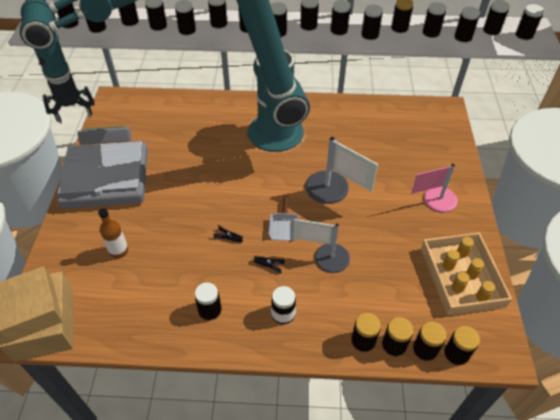

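View pics/side0.png

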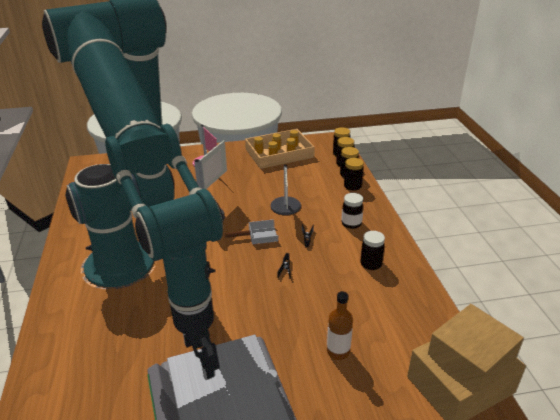

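Scene view: clip look-alikes are at (228,234) and (272,266). The first is farther to the robot's right (y≈-0.125 against +0.018), so I choose it. Stands are big grey (330,180), small grey (325,245) and pink (435,190), and I choose the small grey. The side view agrees: clips at (285,265) and (309,234), small stand at (286,192).

```bash
cat > m.py <<'E'
from h import *
ims=[]
for n in ("scene","side"):
    P=np.load(n+"P.npy"); im=cv2.imread(n+"raw.png"); x,y,z=P[...,0],P[...,1],P[...,2]
    m=(abs(x-.51)<.08)&(abs(y+.125)<.07)&(im.max(2)<75)&(z<.05)
    q=P[m]; c=np.median(q,0); w,v=np.linalg.eigh(np.cov(q[:,:2].T)); print(n,"clip",m.sum(),q.mean(0).round(3),v[:,1].round(3),np.ptp(q@np.r_[v[:,1],0]).round(3),np.nanmax(q[:,2]).round(3))
    m=(abs(x-.55)<.12)&(abs(y-.15)<.13)&(z>.078)&(z<.18)
    q=P[m]; w,v=np.linalg.eigh(np.cov(q[:,:2].T)); a=v[:,1]*np.sign(v[1,1]); s=q[:,:2]@a
    print(n,"card",m.sum(),q.mean(0).round(3),a.round(3),"end-",(q[:,:2].mean(0)+a*(np.percentile(s,1)-s.mean())).round(3),"end+",(q[:,:2].mean(0)+a*(np.percentile(s,99)-s.mean())).round(3),np.ptp(s).round(3),q[:,2].max().round(3))
    f=(abs(x-.57)<.1)&(abs(y-.2)<.1)&(z>.004)&(z<.02)&(im.max(2)<130); print("foot",f.sum(),P[f].mean(0).round(3))
im=cv2.imread("sceneraw.png")[190:290,180:380]; cv2.imwrite("pics/crop1.png",cv2.resize(im,None,fx=4,fy=4,interpolation=2))
E
python3 m.py
```

```text
scene clip 218 [ 0.511 -0.127  0.014] [0.297 0.955] 0.091 0.031
scene card 826 [0.563 0.147 0.126] [0.159 0.987] end- [0.553 0.084] end+ [0.573 0.209] 0.13 0.174
foot 743 [0.577 0.203 0.01 ]
side clip 148 [ 0.506 -0.128  0.016] [0.297 0.955] 0.096 0.029
side card 113 [0.564 0.153 0.135] [0.13  0.992] end- [0.554 0.081] end+ [0.572 0.214] 0.142 0.174
foot 426 [0.572 0.198 0.011]
```

View pics/crop1.png

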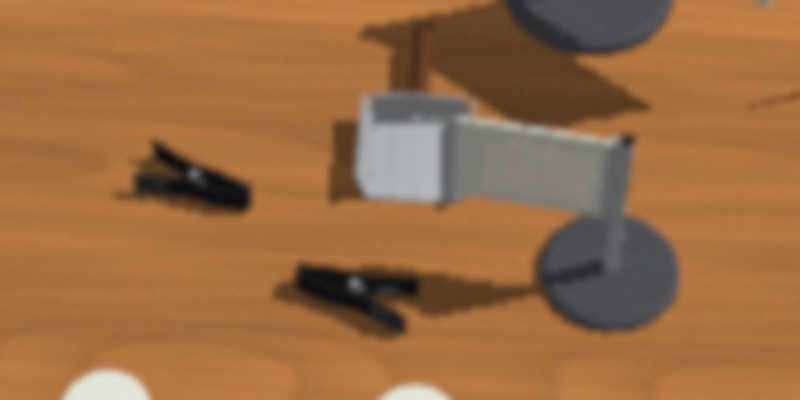

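The crop shows the chosen clip at crop (195,175): tails to the left, jaws to the right. The card's free edge is at crop (455,165) and its post at (615,200). All three match the measured positions, so I'll move above the tails.

Call:
carry_out(series="0.026 0.0476 -0.004 5.2;0.026 0.0476 -0.004 5.2;0.026 0.0476 -0.004 5.2;0.026 0.0476 -0.004 5.2;0.026 0.0476 -0.004 5.2;0.026 0.0476 -0.004 5.2;0.026 0.0476 -0.004 5.2;0.026 0.0476 -0.004 5.2;0.026 0.0476 -0.004 5.2;0.026 0.0476 -0.004 5.2;0 0 0 0;0 0 0 0", jaw=1)

```text
time: 2.1
tool_pos: [0.4964, -0.1563, 0.2054]
tcp_rot: [2.533, 1.858, -0.001]
wrist_force: [-0.1, -0.8, -0.2]
width: 1.001
grip_force: 0.0
```

```bash
cat > w.py <<'E'
import sys
from h import *
im,d,P,K,T=cam("wrist"); s=bot.read_state(); x,y,z=P[...,0],P[...,1],P[...,2]
Rm=R.from_rotvec(s["tcp_rot"]).as_matrix()
print(s["time"],s["tool_pos"].round(4),"toolx yaw",np.degrees(np.arctan2(Rm[1,0],Rm[0,0])).round(2),"toolz",Rm[:,2].round(3))
m=(abs(x-.51)<.07)&(abs(y+.13)<.07)&(im.max(2)<80)&(z<.06)&(z>.012)
q=P[m]; w,v=np.linalg.eigh(np.cov(q[:,:2].T)); a=v[:,1]*np.sign(v[1,1]); n=np.array([-a[1],a[0]])
t=q[:,:2]@a; l=q[:,:2]@n
print(m.sum(),"ztop",np.percentile(q[:,2],[50,95]).round(4),"dir",np.degrees(np.arctan2(a[1],a[0])).round(1),"ext",np.ptp(t).round(4))
t0=np.percentile(t,99.5)
for b in np.arange(0,.096,.006):
    k=(t<t0-b)&(t>=t0-b-.006)
    if k.sum()>3:
        mid=(l[k].min()+l[k].max())/2; print(round(b+.003,3),k.sum(),"w",np.ptp(l[k]).round(4),"mid",(a*(t0-b-.003)+n*mid).round(4))
cv2.imwrite(sys.argv[1],im)
E
python3 w.py pics/wrist1.png
```

```text
2.15 [ 0.4962 -0.1569  0.2055] toolx yaw 72.46 toolz [ 0.    -0.001 -1.   ]
624 ztop [0.0239 0.0251] dir 77.3 ext 0.0898
0.003 80 w 0.0112 mid [ 0.5201 -0.0838]
0.009 46 w 0.0142 mid [ 0.5179 -0.0895]
0.015 40 w 0.016 mid [ 0.5161 -0.0952]
0.021 47 w 0.0179 mid [ 0.5142 -0.101 ]
0.027 42 w 0.0183 mid [ 0.5125 -0.1067]
0.033 39 w 0.0184 mid [ 0.5108 -0.1125]
0.039 54 w 0.0186 mid [ 0.5089 -0.1182]
0.045 80 w 0.0187 mid [ 0.5071 -0.124 ]
0.051 51 w 0.0198 mid [ 0.5049 -0.1296]
0.057 34 w 0.0235 mid [ 0.5029 -0.1353]
0.063 34 w 0.0275 mid [ 0.501 -0.141]
0.069 30 w 0.0297 mid [ 0.4993 -0.1468]
0.075 16 w 0.0306 mid [ 0.4983 -0.1527]
0.081 16 w 0.0021 mid [ 0.5115 -0.1618]
0.087 11 w 0.002 mid [ 0.5108 -0.1679]
```

View pics/wrist1.png

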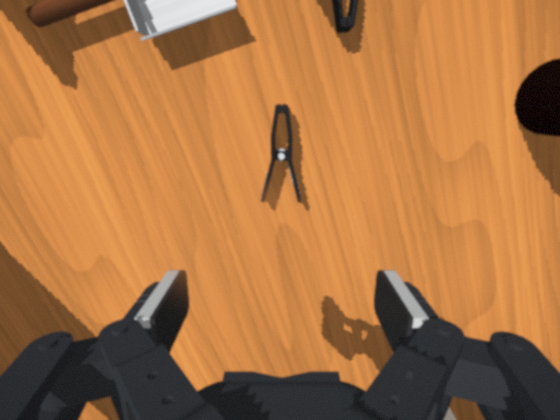

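The wrist view shows the pivot pin at (281,155), jaws up at (282,105) and tails at (264,200) and (299,200). The clip is aligned with the tool at 72.4°. Next: descend and squeeze.

Call:
carry_out(series="0.001 0.002 -0.04 0;0 0 -0.05 0;0 0 -0.05 0;0 0 -0.03 0;0 0 -0.0185 0;0 0 0 0;0 0 0 0")

```text
time: 3.02
tool_pos: [0.4986, -0.1552, 0.0182]
tcp_rot: [2.532, 1.855, 0.002]
wrist_force: [0.3, -0.2, 0.3]
width: 1.003
grip_force: 0.0
```

Call:
carry_out(series="0 0 0 0;0 0 0 0;0 0 0 0;0 0 0 0;0 0 0 0;0 0 0 0;0 0 0 0;0 0 0 0", jaw=-1, grip_force=22)

```text
time: 4.03
tool_pos: [0.4988, -0.1547, 0.0184]
tcp_rot: [2.531, 1.857, 0.002]
wrist_force: [-1.0, -0.7, 6.1]
width: 0.192
grip_force: 24.3
```

Call:
carry_out(series="0 0 0.01 0;0 0 0.03 0;0 0 0.04 0;0 0 0.045 0;0 0 0 0;0 0 0 0")

```text
time: 4.78
tool_pos: [0.497, -0.154, 0.1417]
tcp_rot: [-2.533, -1.858, 0.0]
wrist_force: [-0.2, 1.0, -1.0]
width: 0.192
grip_force: 23.6
```

```bash
cat > g.py <<'E'
import sys
from h import *
im,d,P,K,T=cam("wrist"); s=bot.read_state(); p=s["tool_pos"]; Rm=R.from_rotvec(s["tcp_rot"]).as_matrix()
Q=(P-p)@Rm  # tool coords
print(s["time"],p.round(4),"yaw",np.degrees(np.arctan2(Rm[1,0],Rm[0,0])).round(2),s["width"],s["grip_force"])
m=(Q[...,0]>.012)&(Q[...,0]<.1)&(abs(Q[...,1])<.03)&(Q[...,2]>-.02)&(Q[...,2]<.03)
q=Q[m]; print(m.sum(),"top z tool",np.percentile(q[:,2],[5,50]).round(4) if len(q) else "", "zmin", )
for b in np.arange(.012,.1,.006):
    k=(q[:,0]>=b)&(q[:,0]<b+.006)
    if k.sum()>3: print(round(b+.003,3),k.sum(),q[k,1].min().round(4),q[k,1].max().round(4),np.median(q[k,2]).round(4))
cv2.imwrite(sys.argv[1],im)
for n in ("scene","side"):
    im,d,P,_,_=cam(n); np.save(n+"P.npy",P); cv2.imwrite(n+"raw.png",im)
E
python3 g.py pics/wrist2.png
```

```text
4.825 [ 0.4963 -0.1538  0.1407] yaw 72.5 0.19189743065108655 23.58150154352188
5900 top z tool [-0.0072 -0.0058] zmin
0.015 297 -0.0078 0.0094 -0.0062
0.021 295 -0.0076 0.0092 -0.0062
0.027 332 -0.0083 0.0098 -0.0061
0.033 691 -0.0103 0.0114 -0.0057
0.039 954 -0.0116 0.0132 -0.0016
0.045 497 -0.0135 0.0146 -0.0057
0.051 460 -0.014 0.0157 -0.0058
0.057 469 -0.015 0.0163 -0.0058
0.063 504 -0.0156 0.0168 -0.0058
0.069 500 -0.0161 0.0173 -0.0058
0.075 719 -0.0169 0.018 -0.0061
0.081 182 -0.0169 0.0176 -0.0058
```

View pics/wrist2.png

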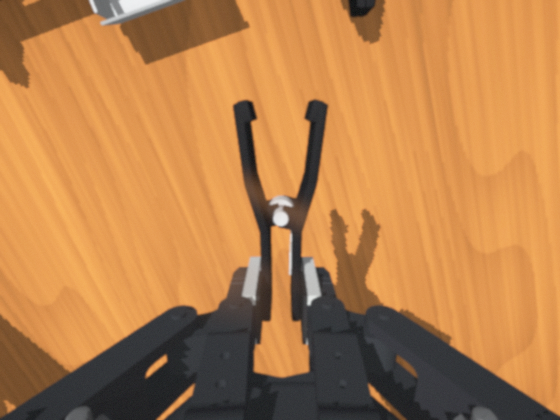

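The clip is held fully open and straight: pivot at (281,210), lips at (245,105) and (316,105), gap about 22 mm. Its mid-width is 6 mm below the TCP and its lips are about 78 mm ahead. Moving to a standoff from the card edge for a close look.

Call:
carry_out(series="0.0065 0.02 0.0005 1.4;0.0065 0.02 0.0005 1.4;0.0065 0.02 0.0005 1.4;0.0065 0.02 0.0005 1.4;0.0065 0.02 0 1.4;0.0065 0.018 0 1.5;0 0 0 0;0 0 0 0;0 0 0 0")

```text
time: 6.05
tool_pos: [0.5361, -0.0368, 0.1436]
tcp_rot: [-2.39, -2.039, 0.001]
wrist_force: [0.1, -0.8, 0.1]
width: 0.193
grip_force: 23.6
```

```bash
cat > c.py <<'E'
import sys
from h import *
s=bot.read_state(); p=s["tool_pos"]; Rm=R.from_rotvec(s["tcp_rot"]).as_matrix()
print(s["time"],p.round(4),"yaw",np.degrees(np.arctan2(Rm[1,0],Rm[0,0])).round(2),s["width"].__round__(3),s["grip_force"].__round__(1))
for n in ("wrist","scene","side"):
    im,d,P,_,_=cam(n); x,y,z=P[...,0],P[...,1],P[...,2]
    if n=="wrist": cv2.imwrite(sys.argv[1],im)
    lo,hi=(.155,.169) if n=="wrist" else (.08,.162)
    m=(abs(x-.56)<.035)&(y>.06)&(y<.192)&(z>lo)&(z<hi)&(im.min(2)>85)
    q=P[m]
    if len(q)<10: print(n,len(q)); continue
    c=np.polyfit(q[:,1],q[:,0],1); e=np.abs(np.polyval(c,q[:,1])-q[:,0]); q=q[e<.006]; c=np.polyfit(q[:,1],q[:,0],1)
    y0=np.percentile(q[:,1],.5); E=np.array([np.polyval(c,y0),y0])
    r=(E-p[:2])@Rm[:2,:2]
    print(n,len(q),"edge",E.round(4),"yaw",np.degrees(np.arctan2(1,c[0])).round(2),"zmax",q[:,2].max().round(4),"edge in tool xy",r.round(4),"resid",e.std().round(4))
E
python3 c.py pics/wrist3.png
```

```text
6.05 [ 0.5361 -0.0368  0.1436] yaw 80.96 0.193 23.6
wrist 0
scene 623 edge [0.5529 0.0832] yaw 81.23 zmax 0.1619 edge in tool xy [ 0.1211 -0.0023] resid 0.0014
side 2
```

View pics/wrist3.png

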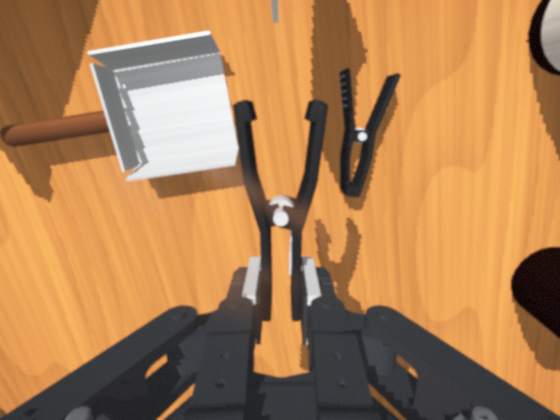

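The wrist view shows the card's top edge at (275,0–22), about 5 px (2 mm) left of the clip centreline (281), with lips at (245,105) and (317,105). The scene camera gives -2.3 mm as well. Correct, go part of the way, and check.

Call:
carry_out(series="-0.0025 0 0 0;0.0019 0.0125 0 0;0.0019 0.0125 0 0;0 0 0 0;0 0 0 0")

```text
time: 6.82
tool_pos: [0.5377, -0.0109, 0.1438]
tcp_rot: [2.388, 2.041, -0.0]
wrist_force: [-0.4, -0.3, 0.0]
width: 0.196
grip_force: 23.6
```

```bash
sed -i 's/(im.min(2)>85)/(im.min(2)>(60 if n=="wrist" else 85))/; s/(.155,.169) if/(.150,.175) if/' c.py; python3 c.py pics/wrist4.png
```

```text
6.825 [ 0.5377 -0.0109  0.1438] yaw 81.06 0.196 23.6
wrist 529 edge [0.5522 0.0829] yaw 82.35 zmax 0.1675 edge in tool xy [ 0.0949 -0.0003] resid 0.0009
scene 622 edge [0.5531 0.083 ] yaw 81.57 zmax 0.1619 edge in tool xy [0.0952 0.0006] resid 0.0022
side 11 edge [0.5549 0.0821] yaw 85.12 zmax 0.1256 edge in tool xy [0.0945 0.0025] resid 0.0002
```

View pics/wrist4.png

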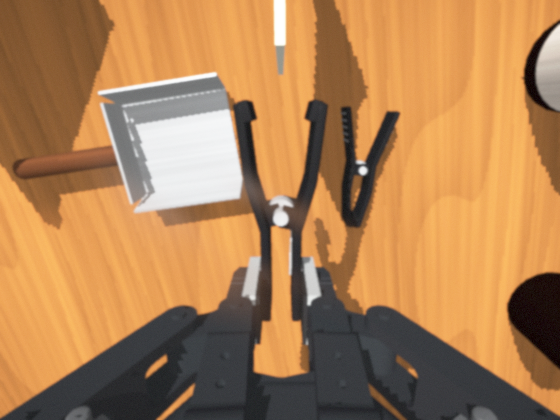

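The card edge is at (280,45), centred between the lips at (245,105) and (317,105), with 0.095 m from TCP to edge. Advance 35 mm slowly.

Call:
carry_out(series="0.0008 0.0058 0 0.1;0.0008 0.0058 0 0.1;0.0008 0.0058 0 0.1;0.0008 0.0058 0 0.1;0.0008 0.0058 0 0.1;0.0008 0.0058 0 0;0 0 0 0;0 0 0 0;0 0 0 0")

```text
time: 8.1
tool_pos: [0.5425, 0.0234, 0.1438]
tcp_rot: [2.38, 2.05, -0.0]
wrist_force: [0.3, -0.3, -1.4]
width: 0.197
grip_force: 23.6
```

```bash
python3 c.py pics/wrist5.png
```

```text
8.1 [0.5425 0.0234 0.1438] yaw 81.49 0.197 23.6
wrist 1603 edge [0.5523 0.0832] yaw 81.7 zmax 0.1672 edge in tool xy [0.0606 0.0008] resid 0.0015
scene 578 edge [0.553  0.0833] yaw 81.24 zmax 0.1619 edge in tool xy [0.0609 0.0015] resid 0.0019
side 15 edge [0.552  0.0615] yaw 83.89 zmax 0.1545 edge in tool xy [0.0392 0.0037] resid 0.0004
```

View pics/wrist5.png

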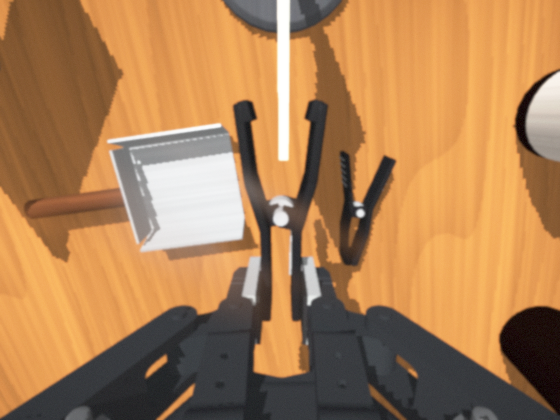

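The card (283, top corner at row 160) runs centrally between the lips (245/317, row 105), with clearance on both sides and the lips about 18 mm past the edge. No contact forces show. Handing in.

```bash
python3 -c "
from h import *
print(bot.finish_job())"
```

```text
the job is handed in; nothing more can be done
None
```

The job is handed in: the arm is holding the clip squeezed wide open and still around the card's free edge, upper half. The last camera check showed one jaw each side with clearance, lips about 18 mm past the edge, and nothing else touched; the judge's result was not shown.

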